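# Put the pump bottle away on the pull-out turntable

### The job

Slide the turntable carriage all the way out from under the low roof to its end stop, and set the white pump bottle gently and upright on the turntable, centred on the dark round pad, without turning the turntable. Let go, then slide the carriage fully home under the roof again, smoothly enough that the bottle stays on its pad and the turntable still faces the way it did at the start. Leave the other things where they are.

Things in the scene. Friction and masses are not known exactly. Their poses are not given: they have to be found in the camera images.
- pullout: Fixed galvanized frame of the pull-out, its position and yaw differ from run to run. Origin on the bench at the middle of its run; its y axis points along the rails towards the roofed (home) end, x across them. Two rails (18 mm high, 600 mm long) lie on the bench along y. A flat roof, 280 mm (x) by 220 mm (y), covers y = +100 to +320 mm, underside 265 mm and top 277 mm above the bench, on four 16 mm posts at x = +-127, y = +115 and +305 mm.
- carriage (a joint): How far the carriage has slid out, m: 0 = fully home under the roof (so it starts), 0.24 = fully out at its end stop; it moves along the frame's -y. It slides with about 3 N of friction (a little more when fast), stays where it is left, has no spring or catch, and stops at both ends. The carriage is a 200 mm wide, 335 mm long sheet, top 28 mm above the bench, that carries the turntable and, at its outer end, the push plate.
- push_plate (a point): Centre of the upright galvanized push plate at the carriage's outer end: 120 mm wide (frame x), 10 mm thick (frame y), 75 mm high, from 28 to 103 mm above the bench (this point at 65.5 mm). It stands 235 mm further out (frame -y) than the turntable's axis, so at home its inner face is 120 mm outside the roof's edge and a closed gripper fits between to push it outwards; it is pushed home on its outer face. The point's axes are parallel to the frame's.
- turntable (a joint): Angle of the turntable on the carriage, rad, counterclockwise from above; the start angle differs from run to run, within about 0.7 of 0. It turns almost freely (0.006 N m of friction), so a jerk or off-hand touch turns it. The turntable is a white disc of 190 mm diameter, its top 48 mm above the bench; two grey jars with steel lids (56 mm diameter, tops 56 mm above the disc) are fixed on it, 60 mm from the axis, at 115 degrees either side of the pad.
- mark (a point): Centre of the dark round pad (76 mm diameter, flush) printed on the turntable's top, 54 mm from its axis, 48 mm above the bench; it turns and travels with the turntable. At turntable angle 0 it lies towards the push plate (frame -y).
- bottle: White pump bottle, loose, upright on the bench, 0.2 to 0.42 kg, 180 mm high; origin under its centre, z up. Body 60 mm diameter up to 105 mm, shoulder to 122 mm, round collar 34 mm diameter from 122 to 162 mm (grip it from above, at about 147 mm), pump head 28 mm diameter to 180 mm with a spout 12 mm wide reaching 48 mm out along its +x at 167 to 177 mm: close the fingers along its y.
- flap_bin: Bystander: beige hinged-flap plastic bin, 146 x 176 mm, 140 mm high, origin under its centre.
- grout_brush: Bystander: yellow long-handled grout brush lying along its y, 285 mm long, 34 mm high; origin on the bench near its middle.
- scraper_mug: Bystander: white ceramic mug (82 mm diameter, 95 mm high) with plastic scrapers standing up to 155 mm; origin under its centre.
Mind the look-alikes: they are no part of the job. What is shaped like the bottle but turquoise is not meant.

How it is judged:
On the way, in this order (a step that is already met when the one before it is completed fails the run):
1. the carriage is fully out at its end stop (value of joint carriage above 0.233 m), for 0.2 s.
2. with the carriage still out, the bottle stands released and upright on the pad (distance between bottle and mark below 0.014 m and angle between bottle's own z axis and vertical below 0.08 rad and contact force between the fingers and bottle below 0.2 N and value of joint carriage above 0.2 m), for 0.2 s.
3. the carriage is fully home, the bottle on its pad (distance between bottle and mark below 0.014 m and angle between bottle's own z axis and vertical below 0.08 rad and contact force between the fingers and bottle below 0.2 N and value of joint carriage below 0.007 m), for 0.2 s.
At the end, for the whole second after the job is handed in: The carriage is home to within 7 mm; the bottle stands released, upright (within 0.08 rad) and at rest, its base centre within 14 mm of the pad's centre; the pad's centre is back within 18 mm of where it was at the start (turntable turned by less than about 0.3 rad) (all of step 3 and distance of mark from where it was at the start of the episode below 0.018 m and linear speed of bottle below 0.01 m/s); the robot touches nothing.
It fails at once if the bottle is tipped (angle between bottle's own z axis and vertical above 0.35 rad).
It fails at once if the bottle is dropped or banged down on the turntable (contact force between bottle and turntable above 60 N).
It fails at once if the flap bin is knocked out of its place (distance of flap_bin from where it was at the start of the episode above 0.03 m or angle between flap_bin's own z axis and vertical above 0.4 rad).
It fails at once if the grout brush is knocked out of its place (distance of grout_brush from where it was at the start of the episode above 0.03 m or angle between grout_brush's own z axis and vertical above 0.4 rad).
It fails at once if the mug of scrapers is knocked out of its place (distance of scraper_mug from where it was at the start of the episode above 0.03 m or angle between scraper_mug's own z axis and vertical above 0.4 rad).
It also fails if it takes over 72 s, if anything falls off the work surface, if the arm or the gripper's body presses on something with over 40 N, if the wrist force passes 120 N, or if a joint passes its speed limit or range.

### The arm

A 6-joint arm with a two-finger parallel gripper is mounted at the origin on the work surface. World frame = base frame: x ahead of the robot, y to its left, z up, the work surface at z = 0. Lengths are in m, angles in rad, forces in N, time in s.
With the tool pointing down it reaches from about 0.35 to 0.775 m from the base axis. Payload 7.3 kg.
Tool frame: the origin (TCP) lies on the front face of the gripper's body, between the roots of the fingers; the fingertips stand 66 mm ahead of it and the grasp point (between the pads) lies 47 mm ahead of it; z points along the fingers, y is the direction in which the jaws open and shut (so a half turn about z gives the same grasp; the last joint's range is limited). The gripper opens to 92 mm and grips with 3 to 60 N. Pads are 19 mm wide; open, the fingers measure 130 mm over their backs; the gripper's body (75 mm by 190 mm) begins 47 mm behind the grasp point.
Start: joints at [-1.477, 0.342, 1.524, -0, 1.275, -0.146], TCP at [0.125, -0.51, 0.292] pointing down, gripper open.
Joint ranges: [-2.53, 2.53], [-0.77, 2.02], [0.04, 2.7], [-1, 4.14], [0.28, 2.66], [-3.11, 3.11]. Speed limits (rad/s): [2.57, 2.57, 3.14, 3.14, 3.14, 3.14].

### API

Orientations are given as [roll, pitch, yaw] about the fixed x, y, z axes, in that order (R = Rz(yaw) Ry(pitch) Rx(roll)).
In Python, from cell import observe, read_camera, hand_in, search_frame, tip_of gives the robot as it stands. The module is installed in compiled form; this text tells all that it offers.
- The arm moves only by the tool apply_moves, never from a script. Its argument "motion" is a list of rows, each an object with "offset": the shift along the tool's x, y, z in mm, a list of three; "rotation": the turn, a rotation vector about the tool's x, y, z in rad, a list of three. In form: [{"offset": [x, y, z], "rotation": [rx, ry, rz]}, ...]. A call has 1 to 12 rows; each row shifts and turns the pose as measured when the row begins, along the tool's axes as they then stand; what a row does not reach is not made up. A row lasts 1/12 s, in which the tool goes at most 41.7 mm and 7.16 degrees, less where a joint would pass 70% of its speed; a pose out of reach is approached as far as the arm can. A call with a gripper value outside its range is refused whole. "grip" is the closure, from 0 (fully open) to 1 (shut), set as the call begins (left out, the last holds). The fingers move at their own pace and stop on an object; "grip_force" is the grip in N (left out, the last holds). Time passes only in rows, so rows that do not move let the fingers close. It gives the time, the measured TCP pose, the force and the opening at its end, in the units of the state.
- observe(): the state, without advancing time (a new reading comes with each control period).
- read_camera(name): name is "scene" or "top" or "wrist"; returns a dict with "img" (400x640x3 uint8, red, green, blue), "camera_matrix" (3x3 intrinsics, pixels), "R" (3x3) and "t" (3): a world point X has camera coordinates R X + t; the wrist camera has in their place "tool_from_camera" (4x4, takes a point from camera to tool coordinates, whose origin is the TCP and whose axes are the flange's). Camera axes: x right, y down, z forward; pixel columns grow to the right and rows downward; lengths in m; the calibration is good to about 2 mm. A picture is of the moment at which its call begins: read the wrist's pose just before it. There is no depth.
- hand_in(): hands the job in, once; it reports no verdict.
Trained networks look in a picture, given as the dict that the camera call returned (one of the last four; its "shot" number tells which), for a name from the list of things; names that differ only in an ending like _2 or _b are one class to them, and where a whole thing is asked for, a point or a joint stands for the part that bears it (a point fixed in the world has none). Each returns a list of dicts, best first, with "score" (0 to 1); they miss things now and then, are a little off and sometimes report something else, mostly with a low value. They report only what shows in the picture. A call takes as long as a camera call. They do not tell look-alikes from the thing itself.
- search_frame(query, picture): "location" ([x, y, z] in m, in world coordinates, good to about 4 mm: the middle of the surface that is visible of it).
- tip_of(query, picture): "location" ([x, y, z] in m, in world coordinates, good to about 4 mm: a listed point, or the origin of a listed thing).
The state is a dict: "time": time; "qpos": joint angles; "qvel": joint speeds; "joint_efforts": joint torques, N m; "tool_pos": TCP position; "tool_rot": TCP orientation; "contact_force": force on the tool from outside, world axes, zero at the start; "torque": the same for the moment, N m; "opening": finger opening in m.
Only numpy, scipy, OpenCV 4.12 (cv2) and the standard library are available. Lean on these libraries where they do the work, as an engineer would, in place of code of your own. Each camera call takes 0.05 s, during which the arm holds its last target.

## Working session

There is one attempt and no reset: what is moved stays moved. The work goes in short steps, Python scripts to look and compute and a tool call to move; the robot and the scene stay as the last step left them, time stands still between calls to the robot, and variables do not carry over. Pictures are saved under pics/ and viewed, and the job is handed in when it is done.

Besides the shell and the picture viewer there is one more tool, called after "Emit:" as name([rows], argument=value, ...), one row to a line, values as JSON. apply_moves: Moves the arm, as the interface text tells. Its arguments: {"type":"object","properties":{"motion":{"type":"array"},"grip":{"type":"number"},"grip_force":{"type":"number"}},"required":["motion"]}

```bash
mkdir -p pics
cat > h.py <<'E'
import numpy as np, cv2
from cell import observe, read_camera, hand_in, search_frame, tip_of
def save(p,name): cv2.imwrite('pics/'+name+'.png',cv2.cvtColor(p['img'],cv2.COLOR_RGB2BGR))
def proj(p,X):
    c=p['R']@np.array(X,float)+p['t']; u=p['camera_matrix']@c; return u[:2]/u[2]
def ray(p,uv,z):
    d=p['R'].T@np.linalg.solve(p['camera_matrix'],np.array([uv[0],uv[1],1.])); o=-p['R'].T@p['t']
    return o+d*(z-o[2])/d[2]
E
python3 - <<'E'
from h import *
s=observe(); print({k:np.round(v,3) for k,v in s.items()})
for n in ['top','scene']:
    p=read_camera(n); save(p,n+'0'); print(n,-p['R'].T@p['t'])
    for q in ['pullout','push_plate','mark','turntable','bottle','flap_bin','grout_brush','scraper_mug']:
        print(q,'T',[(np.round(d['location'],3),round(d['score'],2)) for d in tip_of(q,p)][:3] if q!='turntable' else '')
        if q in('bottle','turntable','push_plate'): print(q,'S',[(np.round(d['location'],3),round(d['score'],2)) for d in search_frame(q,p)][:3])
E
```

```text
{'time': np.float64(0.0), 'qpos': array([-1.477,  0.343,  1.525,  0.   ,  1.275, -0.146]), 'qvel': array([ 0.   ,  0.001, -0.   ,  0.001,  0.   , -0.002]), 'joint_efforts': array([ 2.0000e-03, -4.3123e+01, -2.4422e+01,  7.2000e-02,  5.6000e-02,
       -0.0000e+00]), 'tool_pos': array([ 0.125, -0.51 ,  0.292]), 'tool_rot': array([-3.14, -0.  ,  0.24]), 'contact_force': array([0.465, 0.421, 0.257]), 'torque': array([-0.007,  0.023, -0.007]), 'opening': np.float64(0.092)}
top [ 3.29808329e-01 -4.91405760e-04  1.38812400e+00]
pullout T [(array([ 0.589,  0.123, -0.002]), 0.58)]
push_plate T [(array([0.587, 0.099, 0.065]), 0.97)]
push_plate S [(array([0.583, 0.186, 0.029]), 0.72)]
mark T [(array([0.58 , 0.283, 0.046]), 0.59)]
turntable T 
turntable S [(array([0.597, 0.257, 0.046]), 0.63)]
bottle T [(array([ 0.413, -0.215, -0.004]), 0.97)]
bottle S [(array([ 0.493, -0.318,  0.11 ]), 0.92), (array([ 0.413, -0.205,  0.113]), 0.61)]
flap_bin T [(array([ 0.736, -0.36 , -0.002]), 0.65)]
grout_brush T [(array([ 0.809,  0.015, -0.   ]), 0.87)]
scraper_mug T [(array([0.294, 0.31 , 0.001]), 0.58)]
scene [1.53431853 0.47746855 0.81081838]
pullout T [(array([ 0.592,  0.123, -0.001]), 0.72)]
push_plate T [(array([0.584, 0.098, 0.063]), 0.93)]
push_plate S [(array([0.62 , 0.278, 0.049]), 0.64)]
mark T [(array([0.581, 0.284, 0.05 ]), 0.58)]
turntable T 
turntable S [(array([0.616, 0.337, 0.047]), 0.66)]
bottle T [(array([ 0.503, -0.331, -0.001]), 0.68), (array([ 0.418, -0.212,  0.002]), 0.63)]
bottle S [(array([ 0.434, -0.201,  0.091]), 0.81), (array([ 0.518, -0.311,  0.09 ]), 0.56)]
flap_bin T [(array([ 0.74 , -0.365,  0.002]), 0.95)]
grout_brush T [(array([0.812, 0.019, 0.002]), 0.89)]
scraper_mug T []
```

View pics/top0.png

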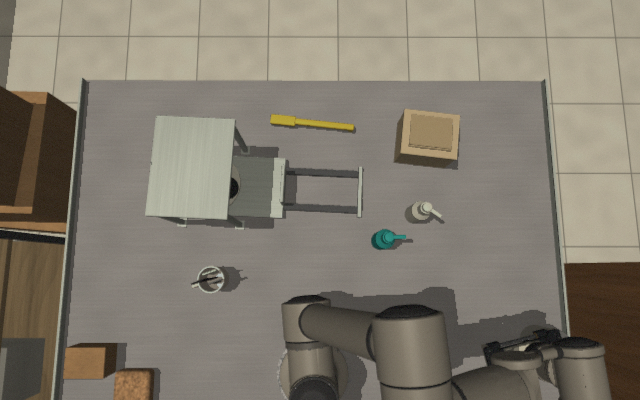

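View pics/scene0.png

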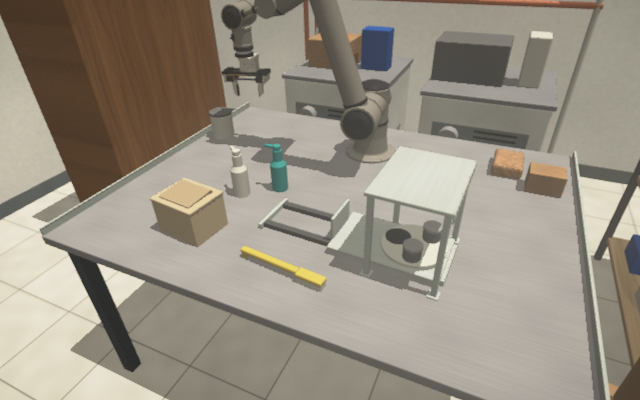

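Candidates for the bottle in the top view are the white pump bottle at (423,210), the turquoise look-alike at (385,239), and the white mug at (210,279). I choose the white one. Next I'll crop it closely and measure the frame.

Run:
```python
from h import *
p=read_camera('top'); im=cv2.cvtColor(p['img'],cv2.COLOR_RGB2BGR)
a=cv2.resize(im[180:260,360:460],None,fx=6,fy=6,interpolation=cv2.INTER_CUBIC);cv2.imwrite('pics/c1.png',a)
b=cv2.resize(im[105:235,140:380],None,fx=3.3,fy=3.3,interpolation=cv2.INTER_CUBIC);cv2.imwrite('pics/c2.png',b)
s=read_camera('scene'); im=cv2.cvtColor(s['img'],cv2.COLOR_RGB2BGR)
c=cv2.resize(im[140:300,320:490],None,fx=3.5,fy=3.5,interpolation=cv2.INTER_CUBIC);cv2.imwrite('pics/c3.png',c)
for uv in [(157,117),(237,120),(228,218),(148,215)]: print(ray(p,uv,.277))
np.savez('cams.npz',tK=p['camera_matrix'],tR=p['R'],tt=p['t'],sK=s['camera_matrix'],sR=s['R'],st=s['t'])
```

```text
[0.73722949 0.4294884  0.277     ]
[0.72912323 0.20987927 0.277     ]
[0.45854127 0.22590402 0.277     ]
[0.4663271 0.4376856 0.277    ]
```

View pics/c1.png

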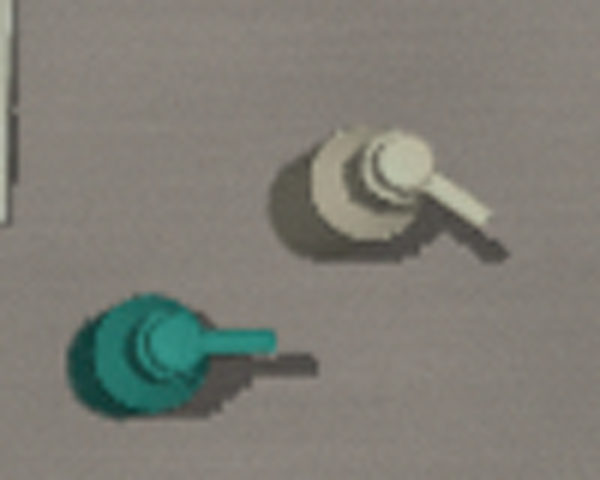

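View pics/c2.png

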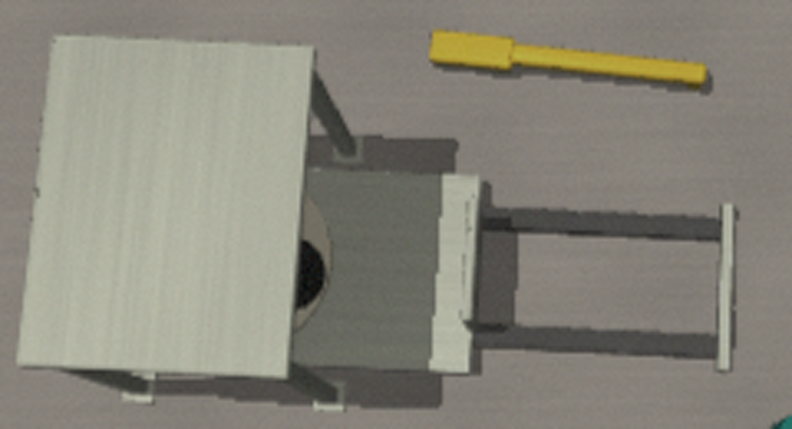

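View pics/c3.png

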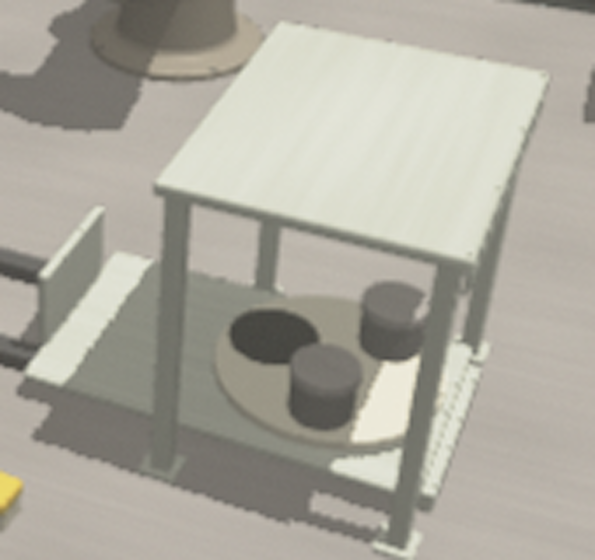

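```bash
cat >> h.py <<'E'
def cams():
    z=np.load('cams.npz'); return ({'camera_matrix':z['tK'],'R':z['tR'],'t':z['tt']},{'camera_matrix':z['sK'],'R':z['sR'],'t':z['st']})
def F(fr,P):
    x,y,a=fr; c,s=np.cos(a),np.sin(a); return np.array([x+c*P[0]-s*P[1],y+s*P[0]+c*P[1],P[2]])
def Finv(fr,P):
    x,y,a=fr; c,s=np.cos(a),np.sin(a); d=np.array([P[0]-x,P[1]-y]); return np.array([c*d[0]+s*d[1],-s*d[0]+c*d[1]])
E
python3 - <<'E'
from h import *
from scipy.optimize import least_squares
T,S=cams()
ct=lambda u,v:(u/3.3+140-.35,v/3.3+105-.35)
cs=lambda u,v:(u/3.5+320-.35,v/3.5+140-.35)
obs=[(T,ct(52,37),(.14,.32,.277)),(T,ct(315,46),(.14,.1,.277)),(T,ct(289,377),(-.14,.1,.277)),(T,ct(18,365),(-.14,.32,.277)),
(S,cs(283,24),(-.14,.1,.277)),(S,cs(549,74),(-.14,.32,.277)),(S,cs(158,188),(.14,.1,.277)),(S,cs(470,262),(.14,.32,.277)),
(S,cs(103,208),(-.06,-.02,.103)),(S,cs(45,272),(.06,-.02,.103))]
def r(v): return np.concatenate([proj(c,F(v,P))-uv for c,uv,P in obs])
f=least_squares(r,[.59,.12,-.05],loss='soft_l1'); print(f.x); print(np.round(r(f.x).reshape(-1,2),1))
fr=f.x; np.save('fr.npy',fr)
print('plate home',F(fr,(0,-.025,.0655)),'axis',F(fr,(0,.21,.048)))
m=ray(S,cs(274,335),.048); print('mark',m,Finv(fr,m)-[0,.21], np.linalg.norm(Finv(fr,m)-[0,.21]))
# bottle
cb=lambda u,v:(u/6+360-.4,v/6+180-.4)
print('head',ray(T,cb(402,158),.18),'tip',ray(T,cb(488,217),.172),'shoulder', ray(T,cb(366,184),.105))
E
```

```text
[ 0.59037783  0.12268055 -0.04739834]
[[-0.5 -1.7]
 [-0.3 -0.6]
 [-0.5  0.3]
 [-1.4 -0. ]
 [-1.9 -1.5]
 [-0.2 -0.9]
 [-2.3 -2.2]
 [ 0.4 -0.7]
 [ 0.  -0.9]
 [ 0.1  1.2]]
plate home [0.58919331 0.09770863 0.0655    ] axis [0.60032775 0.3324447  0.048     ]
mark [0.58299371 0.28282165 0.048     ] [-0.0149634  -0.05038862] 0.052563454561391575
head [ 0.50549852 -0.3279989   0.18      ] tip [ 0.47782758 -0.37073771  0.172     ] shoulder [ 0.50293322 -0.3293387   0.105     ]
```

Emit:
apply_moves([
  {"offset": [0,0,0],"rotation": [0,0,-0.12]},
  {"offset": [0,0,0],"rotation": [0,0,-0.12]},
  {"offset": [0,0,0],"rotation": [0,0,-0.12]},
  {"offset": [0,0,0],"rotation": [0,0,-0.12]},
  {"offset": [0,0,0],"rotation": [0,0,-0.12]},
  {"offset": [0,0,0],"rotation": [0,0,-0.12]},
  {"offset": [0,0,0],"rotation": [0,0,-0.12]},
  {"offset": [0,0,0],"rotation": [0,0,-0.12]},
  {"offset": [0,0,0],"rotation": [0,0,-0.12]},
  {"offset": [0,0,0],"rotation": [0,0,-0.12]},
  {"offset": [0,0,0],"rotation": [0,0,-0.09]},
], grip=1, grip_force=20)

```text
time: 2.12
tool_pos: [0.1247, -0.51, 0.2922]
tool_rot: [3.141, 0.0, 1.582]
contact_force: [0.0, 0.4, -0.2]
opening: 0.0229
```

```bash
cat >> h.py <<'E'
from scipy.spatial.transform import Rotation as Ro
def go(X,psi=None):
    s=observe(); R=Ro.from_euler('xyz',s['tool_rot']).as_matrix()
    d=(R.T@(np.array(X)-s['tool_pos']))*1000
    rv=None
    if psi is not None: rv=np.round((Ro.from_matrix(R).inv()*Ro.from_euler('xyz',[np.pi,0,psi])).as_rotvec(),3)
    print('pos',np.round(s['tool_pos'],4),'rot',np.round(s['tool_rot'],4),'open',s['opening'],'off',np.round(d,1),'rv',rv,'|d|',np.linalg.norm(d),'t',s['time'])
E
python3 - <<'E'
from h import *
fr=np.load('fr.npy'); X=F(fr,(0,.03,.30)); print(X); go(X,1.5234)
E
```

```text
[0.59179925 0.15264686 0.3       ]
pos [ 0.1247 -0.51    0.2922] rot [3.1415e+00 1.0000e-04 1.5816e+00] open 0.022919749558534333 off [657.5 474.2  -7.8] rv [0.    0.    0.058] |d| 810.7347226417087 t 2.1167
```

Emit:
apply_moves([
  {"offset": [0,0,-8],"rotation": [0,0,0.058]},
  {"offset": [20,18,0],"rotation": [0,0,0]},
  {"offset": [30,24,0],"rotation": [0,0,0]},
  {"offset": [30,24,0],"rotation": [0,0,0]},
  {"offset": [30,24,0],"rotation": [0,0,0]},
  {"offset": [30,24,0],"rotation": [0,0,0]},
  {"offset": [30,24,0],"rotation": [0,0,0]},
  {"offset": [30,24,0],"rotation": [0,0,0]},
  {"offset": [30,24,0],"rotation": [0,0,0]},
  {"offset": [30,24,0],"rotation": [0,0,0]},
  {"offset": [30,24,0],"rotation": [0,0,0]},
  {"offset": [30,24,0],"rotation": [0,0,0]},
])

```text
time: 3.12
tool_pos: [0.4031, -0.1947, 0.3]
tool_rot: [3.139, 0.005, 1.514]
contact_force: [0.6, -0.5, 0.8]
opening: 0.0
```

Run:
```python
from h import *
fr=np.load('fr.npy'); X=F(fr,(0,.03,.30)); print(X); go(X,1.5234)
```

```text
[0.59179925 0.15264686 0.3       ]
pos [ 0.4031 -0.1947  0.3   ] rot [3.1393 0.0053 1.5137] open 1.0835930355115322e-05 off [357.5 168.6  -1.6] rv [ 0.002  0.005 -0.01 ] |d| 395.25330324000663 t 3.1167
```

Emit:
apply_moves([
  {"offset": [36,18,0],"rotation": [0,0,-0.01]},
  {"offset": [36,18,0],"rotation": [0,0,0]},
  {"offset": [36,18,0],"rotation": [0,0,0]},
  {"offset": [36,18,0],"rotation": [0,0,0]},
  {"offset": [36,18,0],"rotation": [0,0,0]},
  {"offset": [36,18,0],"rotation": [0,0,0]},
  {"offset": [36,18,0],"rotation": [0,0,0]},
  {"offset": [36,18,0],"rotation": [0,0,0]},
  {"offset": [30,14,0],"rotation": [0,0,0]},
  {"offset": [18,6,0],"rotation": [0,0,0]},
  {"offset": [6,0,0],"rotation": [0,0,0]},
  {"offset": [0,0,0],"rotation": [0,0,0]},
])

```text
time: 4.12
tool_pos: [0.5898, 0.1608, 0.298]
tool_rot: [3.134, 0.005, 1.533]
contact_force: [-0.0, -0.3, 0.2]
opening: 0.0009
```

Run:
```python
from h import *
fr=np.load('fr.npy'); X=F(fr,(0,.03,.125)); print(X); go(X,1.5234)
p=read_camera('scene'); im=cv2.cvtColor(p['img'],cv2.COLOR_RGB2BGR); cv2.imwrite('pics/s1.png',im)
```

```text
[0.59179925 0.15264686 0.125     ]
pos [0.5898 0.1608 0.298 ] rot [3.1345 0.0055 1.5331] open 0.0008574282781272799 off [ -7.1   1.1 173.1] rv [0.007 0.005 0.01 ] |d| 173.2200128461016 t 4.1167
```

View pics/s1.png

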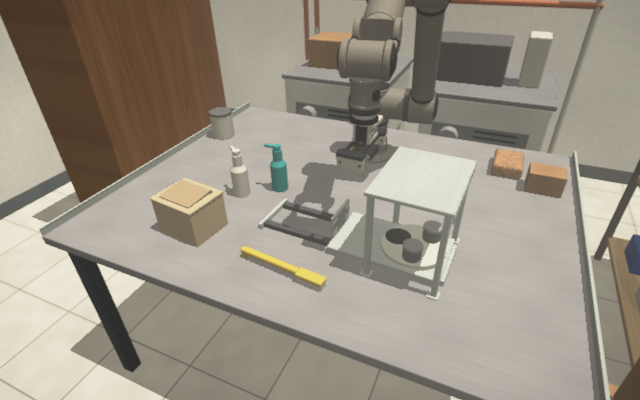

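The gripper hangs at about (365,155), between the push plate and the roof. I'll lower it there.

Emit:
apply_moves([
  {"offset": [-5,0,15],"rotation": [0.007,0.005,0.01]},
  {"offset": [-5,0,30],"rotation": [0,0,0]},
  {"offset": [0,0,30],"rotation": [0,0,0]},
  {"offset": [0,0,30],"rotation": [0,0,0]},
  {"offset": [0,0,30],"rotation": [0,0,0]},
  {"offset": [0,0,20],"rotation": [0,0,0]},
  {"offset": [0,0,10],"rotation": [0,0,0]},
  {"offset": [0,0,5],"rotation": [0,0,0]},
  {"offset": [0,0,0],"rotation": [0,0,0]},
])

```text
time: 4.92
tool_pos: [0.5883, 0.135, 0.1275]
tool_rot: [3.135, 0.003, 1.51]
contact_force: [-0.6, 0.2, 0.7]
opening: 0.0005
```

Run:
```python
from h import *
fr=np.load('fr.npy'); X=F(fr,(0,-.0105,.125)); go(X,1.5234)
```

```text
pos [0.5883 0.135  0.1275] rot [3.1346e+00 3.0000e-03 1.5095e+00] open 0.0004959955646089095 off [-22.7   3.    2.5] rv [ 0.007  0.003 -0.014] |d| 23.016380895306096 t 4.9167
```

Emit:
apply_moves([
  {"offset": [-5,2,2],"rotation": [0.007,0.003,-0.014]},
  {"offset": [-5,0,0],"rotation": [0,0,0]},
  {"offset": [-4,0,0],"rotation": [0,0,0]},
  {"offset": [-3,0,0],"rotation": [0,0,0]},
  {"offset": [-3,0,0],"rotation": [0,0,0]},
  {"offset": [-3,0,0],"rotation": [0,0,0]},
  {"offset": [-3,0,0],"rotation": [0,0,0]},
  {"offset": [-4,0,0],"rotation": [0,0,0]},
  {"offset": [-5,0,0],"rotation": [0,0,0]},
  {"offset": [-6,0,0],"rotation": [0,0,0]},
  {"offset": [-6,0,0],"rotation": [0,0,0]},
  {"offset": [-6,0,0],"rotation": [0,0,0]},
])

```text
time: 5.92
tool_pos: [0.5896, 0.0796, 0.1322]
tool_rot: [3.131, -0.005, 1.523]
contact_force: [0.7, 3.5, -1.0]
opening: 0.0007
```

Run:
```python
from h import *
fr=np.load('fr.npy'); X=F(fr,(0,-.2505,.125)); go(X,1.5234); print(observe()['contact_force'])
```

```text
pos [0.5896 0.0796 0.1322] rot [ 3.1309 -0.0045  1.5233] open 0.0006801138596490498 off [-207.5   -1.3    6.3] rv [ 0.011 -0.005 -0.   ] |d| 207.60824731036013 t 5.9167
[ 0.66620635  3.47393994 -0.9507976 ]
```

Emit:
apply_moves([
  {"offset": [-7,0,1],"rotation": [0.01,-0.005,0]},
  {"offset": [-8,0,1],"rotation": [0,0,0]},
  {"offset": [-8,0,1],"rotation": [0,0,0]},
  {"offset": [-8,0,1],"rotation": [0,0,0]},
  {"offset": [-8,0,1],"rotation": [0,0,0]},
  {"offset": [-8,0,1],"rotation": [0,0,0]},
  {"offset": [-8,0,1],"rotation": [0,0,0]},
  {"offset": [-8,0,1],"rotation": [0,0,0]},
  {"offset": [-8,0,1],"rotation": [0,0,0]},
  {"offset": [-8,0,1],"rotation": [0,0,0]},
  {"offset": [-8,0,1],"rotation": [0,0,0]},
  {"offset": [-8,0,1],"rotation": [0,0,0]},
])

```text
time: 6.92
tool_pos: [0.5854, -0.0263, 0.1216]
tool_rot: [3.138, 0.001, 1.522]
contact_force: [0.7, 2.3, 2.4]
opening: 0.0003
```

Run:
```python
from h import *
fr=np.load('fr.npy'); X=F(fr,(0,-.2505,.125)); go(X,1.5234); print(observe()['contact_force'])
```

```text
pos [ 0.5854 -0.0263  0.1216] rot [3.1377e+00 9.0000e-04 1.5222e+00] open 0.0002844898389770178 off [-101.4   -2.    -3.3] rv [ 0.004  0.001 -0.001] |d| 101.48412696438271 t 6.9167
[0.70841229 2.3306468  2.43540569]
```

Emit:
apply_moves([
  {"offset": [-8,0,-1],"rotation": [0,0,0]},
  {"offset": [-8,0,-1],"rotation": [0,0,0]},
  {"offset": [-8,0,0],"rotation": [0,0,0]},
  {"offset": [-8,0,0],"rotation": [0,0,0]},
  {"offset": [-8,0,0],"rotation": [0,0,0]},
  {"offset": [-8,0,0],"rotation": [0,0,0]},
  {"offset": [-8,0,0],"rotation": [0,0,0]},
  {"offset": [-7,0,0],"rotation": [0,0,0]},
  {"offset": [-6,0,0],"rotation": [0,0,0]},
  {"offset": [-5,0,0],"rotation": [0,0,0]},
  {"offset": [-4,0,0],"rotation": [0,0,0]},
  {"offset": [-3,0,0],"rotation": [0,0,0]},
])

```text
time: 7.92
tool_pos: [0.5805, -0.1175, 0.1222]
tool_rot: [3.14, 0.001, 1.521]
contact_force: [2.3, 4.4, 0.9]
opening: 0.0003
```

Run:
```python
from h import *
fr=np.load('fr.npy'); X=F(fr,(0,-.2505,.125)); go(X,1.5234); print(observe()['contact_force'])
```

```text
pos [ 0.5805 -0.1175  0.1222] rot [3.1396e+00 9.0000e-04 1.5212e+00] open 0.0002780791128219603 off [-10.1  -1.5  -2.8] rv [ 0.002  0.001 -0.002] |d| 10.59323449497815 t 7.9167
[2.2872453  4.41534172 0.9103351 ]
```

Emit:
apply_moves([
  {"offset": [-3,0,0],"rotation": [0,0,0]},
  {"offset": [-3,0,0],"rotation": [0,0,0]},
  {"offset": [-3,0,0],"rotation": [0,0,0]},
  {"offset": [-3,0,0],"rotation": [0,0,0]},
  {"offset": [-2,0,0],"rotation": [0,0,0]},
  {"offset": [-2,0,0],"rotation": [0,0,0]},
])

```text
time: 8.42
tool_pos: [0.5801, -0.1257, 0.1224]
tool_rot: [3.141, -0.013, 1.522]
contact_force: [2.5, 10.5, 1.7]
opening: 0.0003
```

Emit:
apply_moves([
  {"offset": [-3,0,0],"rotation": [0,0,0]},
  {"offset": [-3,0,0],"rotation": [0,0,0]},
  {"offset": [-2,0,0],"rotation": [0,0,0]},
])

```text
time: 8.67
tool_pos: [0.5801, -0.1259, 0.1225]
tool_rot: [-3.141, -0.025, 1.524]
contact_force: [2.2, 7.4, 1.5]
opening: 0.0007
```

Run:
```python
from h import *
fr=np.load('fr.npy'); go(F(fr,(0,-.2505,.125)),1.5234)
for n in ['top','scene']:
    p=read_camera(n); save(p,n+'2')
    for q in ['push_plate','mark','bottle']:
        print(n,q,'T',[(np.round(d['location'],4),round(d['score'],2), np.round(Finv(fr,d['location']),3)) for d in tip_of(q,p)][:3])
print(observe()['contact_force'])
```

```text
pos [ 0.5801 -0.1259  0.1225] rot [-3.1414 -0.025   1.5244] open 0.0006564994043973114 off [-1.6 -1.5 -2.6] rv [-0.    -0.025  0.001] |d| 3.39621533304554 t 8.6667
top push_plate T []
top mark T [(array([0.5683, 0.0422, 0.045 ]), 0.73, array([-0.018, -0.081])), (array([ 0.7384, -0.3614, -0.0011]), 0.48, array([ 0.171, -0.477]))]
top bottle T [(array([ 0.4168, -0.2148, -0.0044]), 0.86, array([-0.157, -0.345])), (array([ 0.5007, -0.3295, -0.0021]), 0.81, array([-0.068, -0.456]))]
scene push_plate T [(array([ 0.5757, -0.1389,  0.0644]), 0.95, array([-0.002, -0.262]))]
scene mark T [(array([0.5704, 0.0435, 0.0482]), 0.78, array([-0.016, -0.08 ]))]
scene bottle T [(array([ 5.040e-01, -3.285e-01,  4.000e-04]), 0.77, array([-0.065, -0.455]))]
[ 2.80356336 12.08741618  1.67964593]
```

View pics/top2.png

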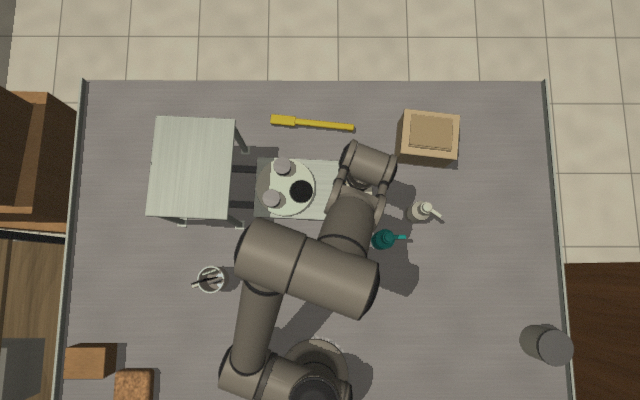

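View pics/scene2.png

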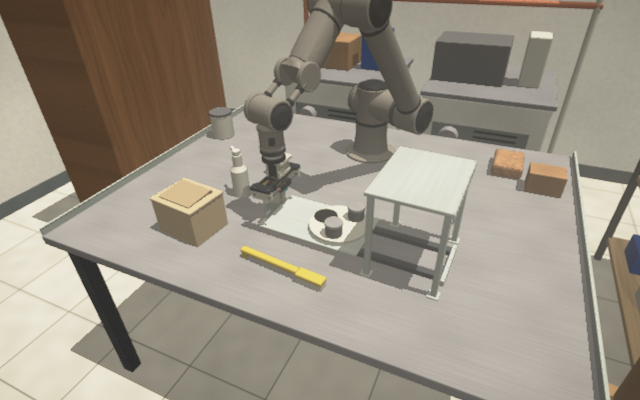

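The carriage is at its end stop: the plate sits at frame y ≈ -0.262 and the force rises without motion. The pad shows at (301,191) in the top view, and the bottles are untouched. I'll back off, rise, and measure the pad centroid.

Emit:
apply_moves([
  {"offset": [8,0,0],"rotation": [0,0.025,0]},
  {"offset": [10,0,0],"rotation": [0,0,0]},
  {"offset": [0,0,-15],"rotation": [0,0,0]},
  {"offset": [0,0,-30],"rotation": [0,0,0]},
  {"offset": [0,0,-35],"rotation": [0,0,0]},
  {"offset": [0,0,-35],"rotation": [0,0,0]},
  {"offset": [0,0,-35],"rotation": [0,0,0.05]},
  {"offset": [0,0,-20],"rotation": [0,0,0.12]},
  {"offset": [0,0,-8],"rotation": [0,0,0.12]},
  {"offset": [0,0,0],"rotation": [0,0,0.12]},
  {"offset": [0,0,0],"rotation": [0,0,0.07]},
  {"offset": [0,0,0],"rotation": [0,0,0]},
], grip=0)

```text
time: 10.07
tool_pos: [0.5772, -0.1168, 0.309]
tool_rot: [-3.115, -0.025, 1.021]
contact_force: [0.3, 0.2, 0.9]
opening: 0.0754
```

Run:
```python
from h import *
fr=np.load('fr.npy'); go((.504,-.3287,.30),.997)
T,S=cams()
for n,c,b in [('top2',T,(285,175,320,208)),('scene2',S,(305,205,340,224))]:
    im=cv2.imread(f'pics/{n}.png'); g=im.max(2); x0,y0,x1,y1=b
    k,l,st,ce=cv2.connectedComponentsWithStats((g[y0:y1,x0:x1]<60).astype(np.uint8))
    i=1+np.argmax(st[1:,4]); uv=ce[i]+[x0,y0]; print(n,st[i],uv); m=ray(c,uv,.048); print(m,Finv(fr,m)-[0,-.03])
```

```text
pos [ 0.5772 -0.1168  0.309 ] rot [-3.1152 -0.0251  1.0209] open 0.07543781648711113 off [-219.1   48.4    2.2] rv [-0.027 -0.025  0.024] |d| 224.38116084356358 t 10.0667
top2 [  5   6  22  21 374] [300.84491979 190.96256684]
[0.57305517 0.04058247 0.048     ] [-0.01341334 -0.05282664]Traceback (most recent call last):
  File "<stdin>", line 7, in <module>
    return _wrapfunc(a, 'argmax', axis=axis, out=out, **kwds)
    return bound(*args, **kwds)
ValueError: attempt to get argmax of an empty sequence
```

Emit:
apply_moves([
  {"offset": [-10,2,0],"rotation": [-0.027,-0.025,0.024]},
  {"offset": [-25,5,0],"rotation": [0,0,0]},
  {"offset": [-32,7,0],"rotation": [0,0,0]},
  {"offset": [-32,7,0],"rotation": [0,0,0]},
  {"offset": [-32,7,0],"rotation": [0,0,0]},
  {"offset": [-32,7,0],"rotation": [0,0,0]},
  {"offset": [-24,5,0],"rotation": [0,0,0]},
  {"offset": [-14,3,0],"rotation": [0,0,0]},
  {"offset": [-6,0,0],"rotation": [0,0,0]},
  {"offset": [0,0,0],"rotation": [0,0,0]},
])

```text
time: 10.9
tool_pos: [0.4967, -0.322, 0.3062]
tool_rot: [-3.136, 0.013, 1.023]
contact_force: [0.0, 0.2, 0.2]
opening: 0.0917
```

```bash
cat >> h.py <<'E'
def wrist(name=None):
    s=observe(); p=read_camera('wrist'); 
    T=np.eye(4); T[:3,:3]=Ro.from_euler('xyz',s['tool_rot']).as_matrix(); T[:3,3]=s['tool_pos']
    W=T@p['tool_from_camera']; q=dict(camera_matrix=p['camera_matrix'],R=W[:3,:3].T,t=-W[:3,:3].T@W[:3,3])
    if name: save(p,name)
    return p,q
E
python3 - <<'E'
from h import *
go((.504,-.3287,.30),.997)
p,q=wrist('w1'); print(p['tool_from_camera'])
print([(np.round(d['location'],4),round(d['score'],2)) for d in tip_of('bottle',p)])
print('bottle head proj',proj(q,(.504,-.3287,.18)))
im=cv2.imread('pics/w1.png'); h=proj(q,(.504,-.3287,.18)); print(h)
E
```

```text
pos [ 0.4967 -0.322   0.3062] rot [-3.1363  0.0127  1.0228] open 0.09170230955794155 off [-1.8  9.7  6.2] rv [-0.005  0.013  0.026] |d| 11.646018006074577 t 10.9
[[ 7.02853065e-05 -9.61412159e-01 -2.75112077e-01  7.29725498e-02]
 [ 9.99999992e-01  9.51985438e-05 -7.72039229e-05  7.21490111e-04]
 [ 1.00415059e-04 -2.75112070e-01  9.61412159e-01 -9.30761787e-02]
 [ 0.00000000e+00  0.00000000e+00  0.00000000e+00  1.00000000e+00]]
[(array([ 0.5009, -0.3292, -0.0021]), 0.96), (array([ 0.417 , -0.2147,  0.0047]), 0.86)]
bottle head proj [332.03969066 214.22246706]
[332.03969066 214.22246706]
```

View pics/w1.png

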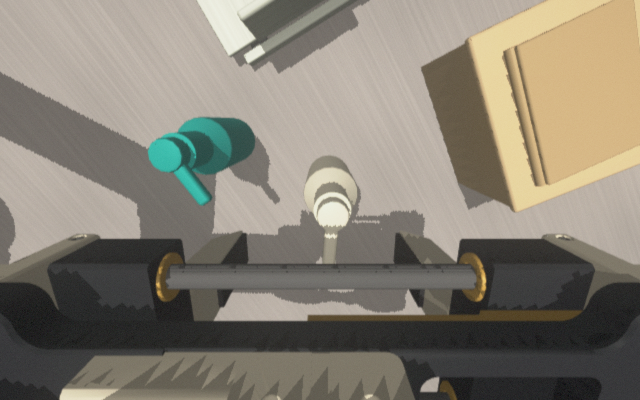

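The wrist view shows the white head at (333,212), where predicted (332,214), with the spout running straight down the picture, so the jaws are aligned across it. I'll centre and descend.

Emit:
apply_moves([
  {"offset": [-1,6,0],"rotation": [-0.005,0.013,0.026]},
  {"offset": [0,3,0],"rotation": [0,0,0]},
  {"offset": [0,0,0],"rotation": [0,0,0]},
])

```text
time: 11.25
tool_pos: [0.5068, -0.3234, 0.3066]
tool_rot: [3.141, -0.003, 1.0]
contact_force: [0.5, 0.2, -0.3]
opening: 0.092
```

Run:
```python
from h import *
go((.504,-.3287,.194),.997)
```

```text
pos [ 0.5068 -0.3234  0.3066] rot [ 3.1411e+00 -3.1000e-03  9.9990e-01] open 0.09196822009418607 off [ -6.3   0.4 112.5] rv [ 0.    -0.003  0.003] |d| 112.71835260553543 t 11.25
```

Emit:
apply_moves([
  {"offset": [-5,0,8],"rotation": [0,0,0]},
  {"offset": [-1,0,18],"rotation": [0,0,0]},
  {"offset": [0,0,22],"rotation": [0,0,0]},
  {"offset": [0,0,22],"rotation": [0,0,0]},
  {"offset": [0,0,18],"rotation": [0,0,0]},
  {"offset": [0,0,10],"rotation": [0,0,0]},
  {"offset": [0,0,6],"rotation": [0,0,0]},
  {"offset": [0,0,0],"rotation": [0,0,0]},
])

```text
time: 11.92
tool_pos: [0.5049, -0.3261, 0.1957]
tool_rot: [3.14, -0.002, 1.008]
contact_force: [-0.5, -0.4, -0.0]
opening: 0.0919
```

Run:
```python
from h import *
go((.504,-.3287,.194),.997)
```

```text
pos [ 0.5049 -0.3261  0.1957] rot [ 3.1398e+00 -2.4000e-03  1.0075e+00] open 0.09188517865329443 off [-2.7  0.6  1.7] rv [ 0.002 -0.002  0.011] |d| 3.295050450792256 t 11.9167
```

Emit:
apply_moves([
  {"offset": [-3,0,1],"rotation": [0,0,0.01]},
  {"offset": [0,0,0],"rotation": [0,0,0]},
  {"offset": [0,0,0],"rotation": [0,0,0]},
  {"offset": [0,0,0],"rotation": [0,0,0]},
  {"offset": [0,0,0],"rotation": [0,0,0]},
  {"offset": [0,0,0],"rotation": [0,0,0]},
  {"offset": [0,0,0],"rotation": [0,0,0]},
  {"offset": [0,0,0],"rotation": [0,0,0]},
  {"offset": [0,0,0],"rotation": [0,0,0]},
  {"offset": [0,0,0],"rotation": [0,0,0]},
  {"offset": [0,0,0],"rotation": [0,0,0]},
], grip=1, grip_force=20)

```text
time: 12.83
tool_pos: [0.5043, -0.3297, 0.1985]
tool_rot: [3.133, -0.001, 0.997]
contact_force: [0.1, 0.2, 0.6]
opening: 0.0336
```

Emit:
apply_moves([
  {"offset": [0,0,-3],"rotation": [0,0,0]},
  {"offset": [0,0,-5],"rotation": [0,0,0]},
  {"offset": [0,0,-8],"rotation": [0,0,0]},
  {"offset": [0,0,-6],"rotation": [0,0,0]},
  {"offset": [0,0,0],"rotation": [0,0,0]},
  {"offset": [0,0,0],"rotation": [0,0,0]},
])

```text
time: 13.33
tool_pos: [0.5037, -0.3292, 0.2215]
tool_rot: [3.136, -0.002, 0.997]
contact_force: [0.1, -0.2, -3.7]
opening: 0.0333
```

Run:
```python
from h import *
go((.571,.042,.30),.997); print(observe()['contact_force'])
p,q=wrist('w2')
p=read_camera('scene'); im=cv2.cvtColor(p['img'],cv2.COLOR_RGB2BGR); cv2.imwrite('pics/s3.png',cv2.resize(im[80:260,160:400],None,fx=3,fy=3))
```

```text
pos [ 0.5037 -0.3292  0.2215] rot [ 3.1363e+00 -1.9000e-03  9.9730e-01] open 0.03332684067378212 off [ 348.5 -144.5  -78.6] rv [ 0.005 -0.002  0.   ] |d| 385.30464111874034 t 13.3333
[ 0.13817416 -0.20578713 -3.74410769]
```

View pics/s3.png

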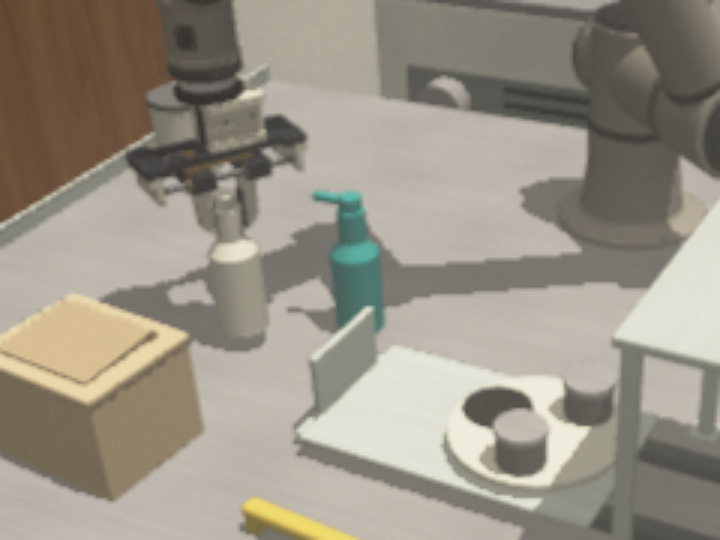

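View pics/w2.png

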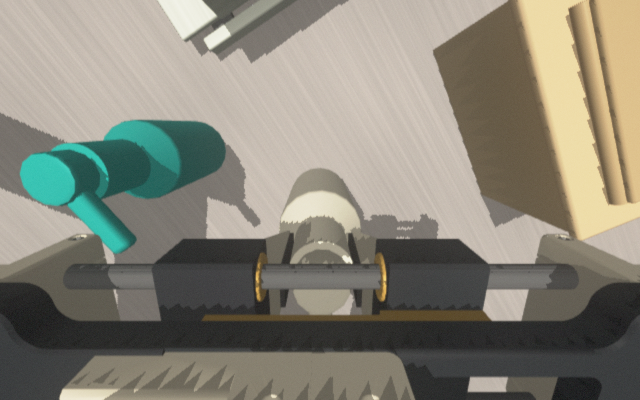

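The white bottle hangs upright in the jaws (scene crop (238,285)), and the load is about 3.7 N, which fits 0.38 kg. I'll raise it and carry it over the pad.

Emit:
apply_moves([
  {"offset": [0,0,-12],"rotation": [0,0,0]},
  {"offset": [0,0,-22],"rotation": [0,0,0]},
  {"offset": [6,-3,-28],"rotation": [0,0,0]},
  {"offset": [14,-6,-26],"rotation": [0,0,0]},
  {"offset": [22,-9,-20],"rotation": [0,0,0]},
  {"offset": [28,-12,-12],"rotation": [0,0,0]},
  {"offset": [32,-13,-4],"rotation": [0,0,0]},
  {"offset": [32,-13,0],"rotation": [0,0,0]},
  {"offset": [32,-13,0],"rotation": [0,0,0]},
  {"offset": [32,-13,0],"rotation": [0,0,0]},
  {"offset": [32,-13,0],"rotation": [0,0,0]},
  {"offset": [32,-13,0],"rotation": [0,0,0]},
])

```text
time: 14.43
tool_pos: [0.5547, -0.0465, 0.3478]
tool_rot: [-3.141, -0.002, 0.984]
contact_force: [1.0, -0.7, -2.7]
opening: 0.0338
```

Run:
```python
from h import *
go((.571,.042,.35),.997); print(observe()['contact_force'])
```

```text
pos [ 0.5547 -0.0465  0.3478] rot [-3.1414e+00 -1.6000e-03  9.8400e-01] open 0.03377616060701163 off [ 82.7 -35.4  -2.1] rv [-0.    -0.002 -0.013] |d| 89.96699024300865 t 14.4333
[ 0.96732197 -0.68412874 -2.66191735]
```

Emit:
apply_moves([
  {"offset": [24,-10,0],"rotation": [0,0,0]},
  {"offset": [16,-7,0],"rotation": [0,0,0]},
  {"offset": [8,-3,0],"rotation": [0,0,0]},
  {"offset": [0,0,0],"rotation": [0,0,0]},
  {"offset": [0,0,0],"rotation": [0,0,0]},
])

```text
time: 14.85
tool_pos: [0.5646, 0.0145, 0.3467]
tool_rot: [-3.138, -0.003, 0.993]
contact_force: [-0.2, -0.1, -2.8]
opening: 0.0336
```

Run:
```python
from h import *
go((.571,.042,.35),.997); print(observe()['contact_force'])
p,q=wrist('w3')
for n in ['mark']:
  print([(np.round(d['location'],4),round(d['score'],2)) for d in tip_of(n,p)])
print(proj(q,(.571,.042,.048)))
p=read_camera('top'); save(p,'t3'); print([(np.round(d['location'],4),round(d['score'],2)) for d in tip_of('mark',p)])
p=read_camera('scene'); save(p,'s4'); print([(np.round(d['location'],4),round(d['score'],2)) for d in tip_of('mark',p)]);print([(np.round(d['location'],4),round(d['score'],2)) for d in tip_of('bottle',p)])
```

```text
pos [0.5646 0.0145 0.3467] rot [-3.1383e+00 -2.7000e-03  9.9320e-01] open 0.03362433084851665 off [26.6 -9.6 -3.2] rv [-0.003 -0.003 -0.004] |d| 28.44589068081263 t 14.85
[-0.15659032 -0.09308939 -2.78573495]
[(array([0.5718, 0.0431, 0.0473]), 0.83)]
[313.89313162 157.92139976]
[(array([0.5721, 0.0426, 0.0465]), 0.62)]
[(array([0.5701, 0.0473, 0.0474]), 0.63)]
[(array([0.5628, 0.0157, 0.1481]), 0.65), (array([ 0.4202, -0.2149, -0.0008]), 0.58)]
```

View pics/w3.png

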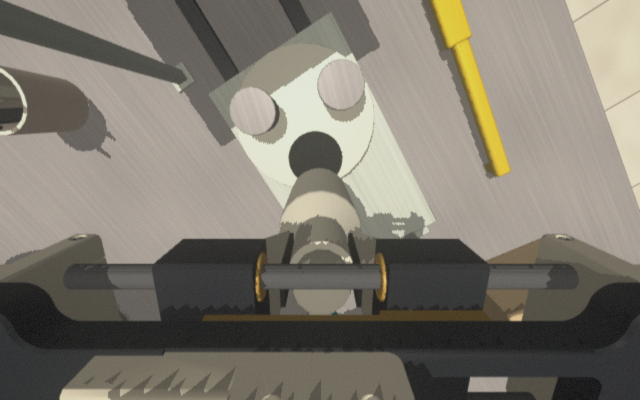

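View pics/s4.png

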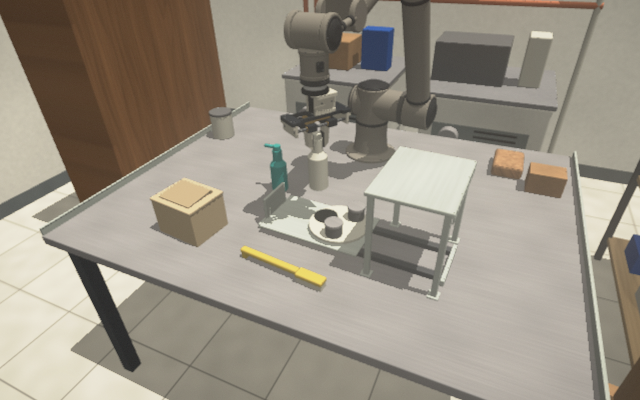

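In the wrist view the pad is centred at (315.5,157.5), which gives (0.5725, 0.041) and agrees with the top view centroid. I'll move over it.

Run:
```python
from h import *
go((.5725,.0412,.2465),.993)
```

```text
pos [0.5646 0.0137 0.347 ] rot [-3.1386 -0.0033  0.9909] open 0.033352136564962644 off [ 27.   -8.2 100.6] rv [-0.003 -0.003 -0.002] |d| 104.49850453220738 t 15.2
```

Emit:
apply_moves([
  {"offset": [8,-2,0],"rotation": [-0.003,-0.003,0]},
  {"offset": [9,-3,0],"rotation": [0,0,0]},
  {"offset": [6,-2,5],"rotation": [0,0,0]},
  {"offset": [2,-1,12],"rotation": [0,0,0]},
  {"offset": [0,0,16],"rotation": [0,0,0]},
  {"offset": [0,0,16],"rotation": [0,0,0]},
  {"offset": [0,0,12],"rotation": [0,0,0]},
  {"offset": [0,0,8],"rotation": [0,0,0]},
  {"offset": [0,0,4],"rotation": [0,0,0]},
  {"offset": [0,0,0],"rotation": [0,0,0]},
])

```text
time: 16.03
tool_pos: [0.5736, 0.0454, 0.2697]
tool_rot: [3.14, -0.002, 0.993]
contact_force: [-0.0, 0.0, -3.1]
opening: 0.0336
```

Run:
```python
from h import *
go((.5725,.0412,.2465),.993);print(observe()['contact_force'])
```

```text
pos [0.5736 0.0454 0.2697] rot [ 3.1399e+00 -2.1000e-03  9.9260e-01] open 0.0336440991098507 off [-4.1  1.3 23.2] rv [ 0.002 -0.002 -0.   ] |d| 23.61684929758576 t 16.0333
[-0.04790626  0.04739858 -3.11961128]
```

Correct the sideways error and descend to 4 mm above contact.

Emit:
apply_moves([
  {"offset": [-4,1,3],"rotation": [0,-0.002,0]},
  {"offset": [0,0,5],"rotation": [0,0,0]},
  {"offset": [0,0,5],"rotation": [0,0,0]},
  {"offset": [0,0,3],"rotation": [0,0,0]},
  {"offset": [0,0,0],"rotation": [0,0,0]},
  {"offset": [0,0,0],"rotation": [0,0,0]},
])

```text
time: 16.53
tool_pos: [0.5732, 0.0412, 0.2542]
tool_rot: [3.136, -0.002, 0.993]
contact_force: [0.4, 0.7, -2.5]
opening: 0.0339
```

Run:
```python
from h import *
go((.5725,.0412,.2465),.993);print(observe()['contact_force'])
p=read_camera('scene'); im=cv2.cvtColor(p['img'],cv2.COLOR_RGB2BGR); cv2.imwrite('pics/s5.png',cv2.resize(im[120:260,260:420],None,fx=4.5,fy=4.2,interpolation=cv2.INTER_CUBIC))
p=read_camera('top'); im=cv2.cvtColor(p['img'],cv2.COLOR_RGB2BGR); cv2.imwrite('pics/t5.png',cv2.resize(im[120:260,220:380],None,fx=4.2,fy=4.2,interpolation=cv2.INTER_CUBIC))
```

```text
pos [0.5732 0.0412 0.2542] rot [ 3.1363e+00 -1.9000e-03  9.9250e-01] open 0.03390496452483937 off [-0.4 -0.6  7.7] rv [ 0.005 -0.002 -0.   ] |d| 7.767859246706206 t 16.5333
[ 0.37959965  0.73708116 -2.53644974]
```

View pics/s5.png

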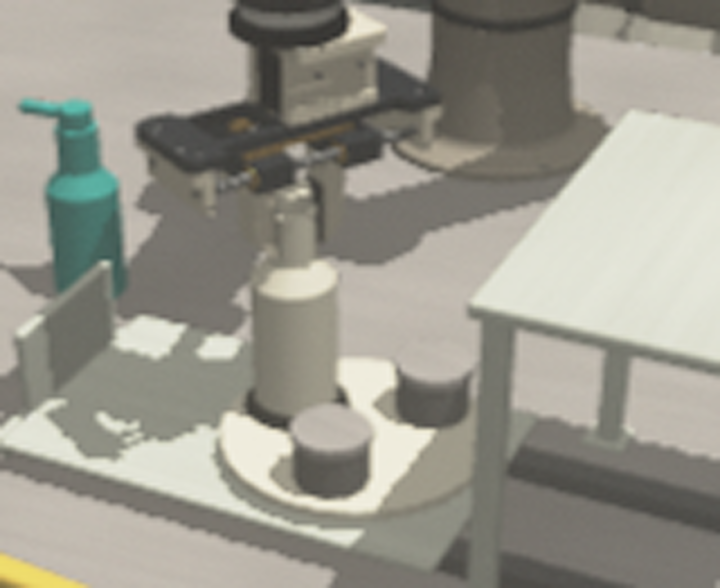

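The bottle stands just above the dark pad, with pad rim showing on both sides (scene crop (297,400)). I'll lower it slowly.

Emit:
apply_moves([
  {"offset": [0,0,2],"rotation": [0.005,-0.002,0]},
  {"offset": [0,0,2],"rotation": [0,0,0]},
  {"offset": [0,0,2],"rotation": [0,0,0]},
  {"offset": [0,0,0],"rotation": [0,0,0]},
])

```text
time: 16.97
tool_pos: [0.5736, 0.0412, 0.2485]
tool_rot: [3.14, -0.001, 0.993]
contact_force: [0.2, -0.4, -3.8]
opening: 0.0337
```

Emit:
apply_moves([
  {"offset": [0,0,1],"rotation": [0,0,0]},
  {"offset": [0,0,1],"rotation": [0,0,0]},
])

```text
time: 17.13
tool_pos: [0.5736, 0.0412, 0.2465]
tool_rot: [3.14, -0.001, 0.993]
contact_force: [-1.2, -0.1, 5.2]
opening: 0.0335
```

The force turned to +5 N, so the bottle is down. Release.

Emit:
apply_moves([
  {"offset": [0,0,0],"rotation": [0,0,0]},
  {"offset": [0,0,0],"rotation": [0,0,0]},
  {"offset": [0,0,0],"rotation": [0,0,0]},
  {"offset": [0,0,0],"rotation": [0,0,0]},
  {"offset": [0,0,0],"rotation": [0,0,0]},
  {"offset": [0,0,0],"rotation": [0,0,0]},
  {"offset": [0,0,0],"rotation": [0,0,0]},
  {"offset": [0,0,0],"rotation": [0,0,0]},
], grip=0)

```text
time: 17.8
tool_pos: [0.5746, 0.0412, 0.2485]
tool_rot: [3.136, -0.003, 0.993]
contact_force: [0.7, 1.2, -0.7]
opening: 0.0822
```

Emit:
apply_moves([
  {"offset": [0,0,-6],"rotation": [0,0,0]},
  {"offset": [0,0,-14],"rotation": [0,0,0]},
  {"offset": [0,0,-20],"rotation": [0,0,0]},
  {"offset": [0,0,-20],"rotation": [0,0,0]},
  {"offset": [0,0,-20],"rotation": [0,0,0]},
  {"offset": [0,0,-15],"rotation": [0,0,0]},
  {"offset": [0,0,-8],"rotation": [0,0,0]},
  {"offset": [0,0,0],"rotation": [0,0,0]},
])

```text
time: 18.47
tool_pos: [0.5734, 0.0412, 0.3577]
tool_rot: [3.138, -0.002, 0.993]
contact_force: [0.3, 0.4, -0.8]
opening: 0.0918
```

Run:
```python
from h import *
fr=np.load('fr.npy')
go(F(fr,(0,-.31,.35)),1.5234);print(observe()['contact_force'])
p,q=wrist('w6'); print([(np.round(d['location'],4),round(d['score'],2)) for d in tip_of('mark',p)],[(np.round(d['location'],4),round(d['score'],2)) for d in tip_of('bottle',p)])
p=read_camera('scene'); print([(np.round(d['location'],4),round(d['score'],2)) for d in tip_of('mark',p)],[(np.round(d['location'],4),round(d['score'],2)) for d in tip_of('bottle',p)])
im=cv2.cvtColor(p['img'],cv2.COLOR_RGB2BGR); cv2.imwrite('pics/s6.png',cv2.resize(im[120:260,260:420],None,fx=4.2,fy=4.2,interpolation=cv2.INTER_CUBIC))
```

```text
pos [0.5734 0.0412 0.3577] rot [ 3.1379e+00 -2.0000e-03  9.9260e-01] open 0.09177564424546707 off [-189.9  126.6    7.8] rv [ 0.004 -0.001 -0.531] |d| 228.35341442061883 t 18.4667
[ 0.26260481  0.42915843 -0.75072527]
[] [(array([0.5731, 0.0417, 0.0478]), 0.86)]
[(array([0.5729, 0.0477, 0.0478]), 0.58)] [(array([0.5727, 0.0397, 0.0493]), 0.93), (array([ 0.4169, -0.2151, -0.001 ]), 0.69)]
```

View pics/s6.png

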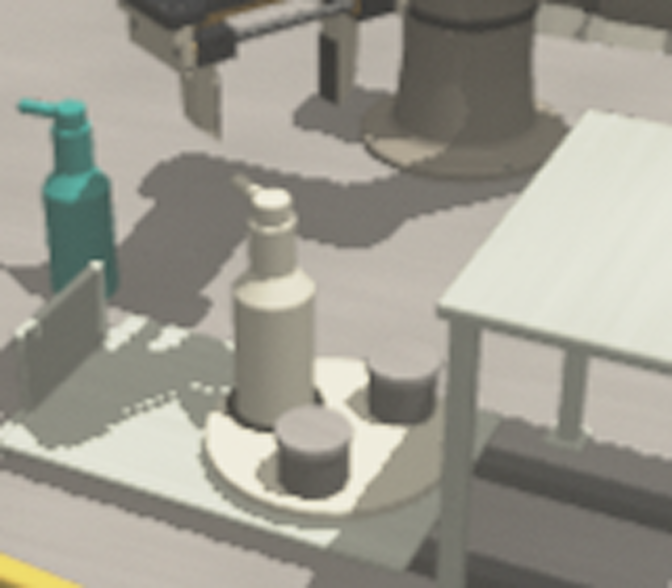

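View pics/w6.png

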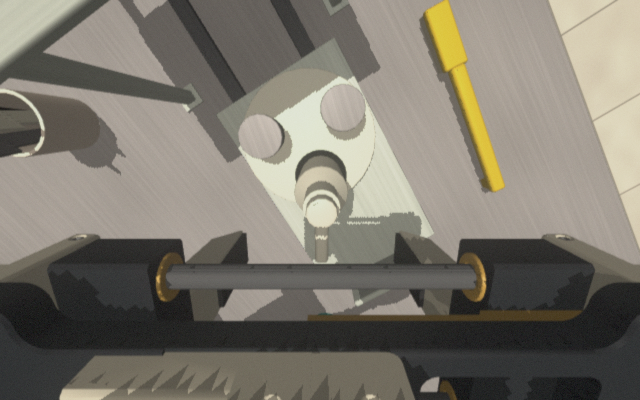

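The bottle stands upright on the pad with an even dark rim around it (scene crop (275,400)). I'll check clearances for going down outside the plate.

Run:
```python
from h import *
fr=np.load('fr.npy'); T,S=cams()
im=cv2.imread('pics/top0.png')
for uv in [(404,110),(460,113),(456,165),(396,160)]: print(Finv(fr,ray(T,uv,.14)))
print('turq',Finv(fr,ray(T,(387,239),.18)), Finv(fr,ray(T,(404,237),.172)), Finv(fr,(.4165,-.2148)))
for b in [(-.085,-.2675),(.105,-.2675),(.105,-.3425),(-.085,-.3425)]: print(b,proj(T,F(fr,(*b,.125))))
```

```text
[ 0.24032192 -0.3923394 ]
[ 0.2392193  -0.56605527]
[ 0.07305771 -0.55316656]
[ 0.07972424 -0.37052592]
turq [-0.16461075 -0.34160104] [-0.15590015 -0.39183621] [-0.15769252 -0.34533997]
(-0.085, -0.2675) [359.91965923 212.64442407]
(0.105, -0.2675) [361.87434575 151.67192888]
(0.105, -0.3425) [386.14379632 152.83052619]
(-0.085, -0.3425) [384.74027386 213.83736802]
```

Emit:
apply_moves([
  {"offset": [-8,5,0],"rotation": [0.004,0,-0.1]},
  {"offset": [-14,10,0],"rotation": [0,0,-0.11]},
  {"offset": [-18,10,0],"rotation": [0,0,-0.11]},
  {"offset": [-22,10,0],"rotation": [0,0,-0.11]},
  {"offset": [-28,6,0],"rotation": [0,0,-0.08]},
  {"offset": [-30,2,0],"rotation": [0,0,0]},
  {"offset": [-30,0,0],"rotation": [0,0,0]},
  {"offset": [-25,0,0],"rotation": [0,0,0]},
  {"offset": [-12,0,0],"rotation": [0,0,0]},
  {"offset": [0,0,0],"rotation": [0,0,0]},
], grip=1)

```text
time: 19.6
tool_pos: [0.5813, -0.161, 0.3438]
tool_rot: [-3.12, -0.006, 1.534]
contact_force: [-0.2, -0.1, -0.2]
opening: 0.0298
```

Run:
```python
from h import *
fr=np.load('fr.npy')
go(F(fr,(0.005,-.298,.125)),1.5234)
```

```text
pos [ 0.5813 -0.161   0.3438] rot [-3.1203 -0.0063  1.5338] open 0.029771205940055254 off [-15.6   5.1 218.6] rv [-0.021 -0.006  0.01 ] |d| 219.23179753126976 t 19.6
```

Emit:
apply_moves([
  {"offset": [-10,0,0],"rotation": [-0.021,-0.006,0.01]},
  {"offset": [-5,0,10],"rotation": [0,0,0]},
  {"offset": [0,0,25],"rotation": [0,0,0]},
  {"offset": [0,0,35],"rotation": [0,0,0]},
  {"offset": [0,0,35],"rotation": [0,0,0]},
  {"offset": [0,0,25],"rotation": [0,0,0]},
  {"offset": [0,0,10],"rotation": [0,0,0]},
  {"offset": [0,0,0],"rotation": [0,0,0]},
])

```text
time: 20.27
tool_pos: [0.5805, -0.1664, 0.194]
tool_rot: [-3.139, -0.006, 1.529]
contact_force: [-0.2, 0.5, -0.1]
opening: 0.0003
```

Run:
```python
from h import *
fr=np.load('fr.npy')
go(F(fr,(0.005,-.298,.125)),1.5234)
p=read_camera('scene'); im=cv2.cvtColor(p['img'],cv2.COLOR_RGB2BGR); cv2.imwrite('pics/s7.png',cv2.resize(im[60:260,200:420],None,fx=3,fy=3,interpolation=cv2.INTER_CUBIC))
```

```text
pos [ 0.5805 -0.1664  0.194 ] rot [-3.1386 -0.006   1.5292] open 0.0003225383829134589 off [-9.2  1.4 69. ] rv [-0.003 -0.006  0.006] |d| 69.58719938739327 t 20.2667
```

View pics/s7.png

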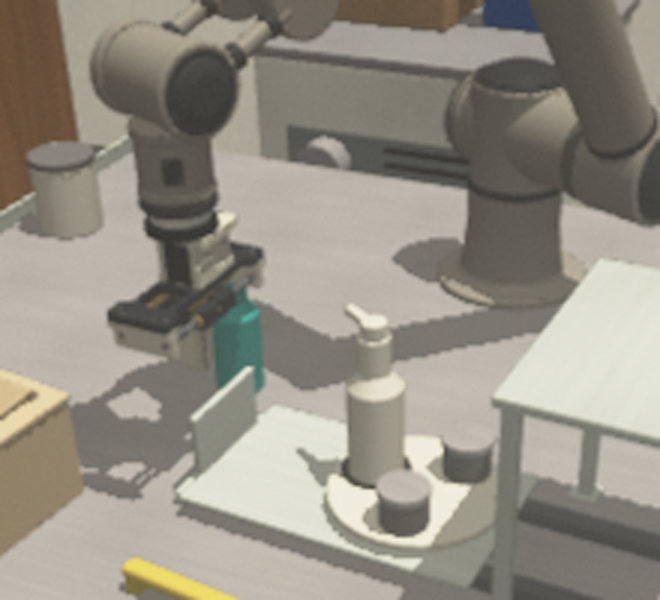

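Emit:
apply_moves([
  {"offset": [-6,1,0],"rotation": [-0.003,-0.006,0.006]},
  {"offset": [-3,0,5],"rotation": [0,0,0]},
  {"offset": [0,0,15],"rotation": [0,0,0]},
  {"offset": [0,0,18],"rotation": [0,0,0]},
  {"offset": [0,0,15],"rotation": [0,0,0]},
  {"offset": [0,0,9],"rotation": [0,0,0]},
  {"offset": [0,0,4],"rotation": [0,0,0]},
  {"offset": [0,0,0],"rotation": [0,0,0]},
])

```text
time: 20.98
tool_pos: [0.5867, -0.177, 0.1343]
tool_rot: [3.125, 0.007, 1.525]
contact_force: [0.8, 0.2, 0.5]
opening: 0.0005
```

Run:
```python
from h import *
fr=np.load('fr.npy')
go(F(fr,(0.005,-.2795,.125)),1.5234); print(observe()['contact_force'])
```

```text
pos [ 0.5867 -0.177   0.1343] rot [3.1246 0.0068 1.5248] open 0.0005429768424789228 off [20.1 -5.6  9. ] rv [0.017 0.007 0.001] |d| 22.728315187032948 t 20.9833
[0.78249361 0.24233057 0.5386658 ]
```

Emit:
apply_moves([
  {"offset": [3,-3,4],"rotation": [0.017,0.007,0]},
  {"offset": [4,-1,3],"rotation": [0,0,0]},
  {"offset": [3,0,0],"rotation": [0,0,0]},
  {"offset": [2,0,0],"rotation": [0,0,0]},
  {"offset": [2,0,0],"rotation": [0,0,0]},
  {"offset": [1.5,0,0],"rotation": [0,0,0]},
  {"offset": [1.5,0,0],"rotation": [0,0,0]},
  {"offset": [1.5,0,0],"rotation": [0,0,0]},
])

```text
time: 21.65
tool_pos: [0.5851, -0.1572, 0.1306]
tool_rot: [3.137, 0.002, 1.525]
contact_force: [-0.6, -2.7, -1.6]
opening: 0.0006
```

Run:
```python
from h import *
fr=np.load('fr.npy')
go(F(fr,(0.005,-.2795,.125)),1.5234); print(observe()['contact_force'])
```

```text
pos [ 0.5851 -0.1572  0.1306] rot [3.1369e+00 1.7000e-03 1.5250e+00] open 0.0005534280320855793 off [ 0.3 -3.   5.6] rv [0.005 0.002 0.002] |d| 6.390546682692417 t 21.65
[-0.575212   -2.68394127 -1.60290851]
```

Emit:
apply_moves([
  {"offset": [2,0,0.5],"rotation": [0.005,0.002,0]},
  {"offset": [2,0,0.5],"rotation": [0,0,0]},
  {"offset": [2.5,0,0.5],"rotation": [0,0,0]},
  {"offset": [3,0,0.5],"rotation": [0,0,0]},
  {"offset": [3.5,0,0],"rotation": [0,0,0]},
  {"offset": [4,0,0],"rotation": [0,0,0]},
  {"offset": [4.5,0,0],"rotation": [0,0,0]},
  {"offset": [5,0,0],"rotation": [0,0,0]},
  {"offset": [5,0,0],"rotation": [0,0,0]},
  {"offset": [5,0,0],"rotation": [0,0,0]},
  {"offset": [5,0,0],"rotation": [0,0,0]},
  {"offset": [5,0,0],"rotation": [0,0,0]},
])

```text
time: 22.65
tool_pos: [0.5879, -0.109, 0.1299]
tool_rot: [3.14, 0.004, 1.524]
contact_force: [-0.5, -3.8, 1.6]
opening: 0.0006
```

Run:
```python
from h import *
fr=np.load('fr.npy')
go(F(fr,(0.005,-.0395,.125)),1.5234); print(observe()['contact_force'])
```

```text
pos [ 0.5879 -0.109   0.1299] rot [3.1395 0.004  1.524 ] open 0.0006046512523878789 off [192.1  -3.4   4.1] rv [0.002 0.004 0.001] |d| 192.1780045449273 t 22.65
[-0.45692177 -3.82607396  1.63265211]
```

Emit:
apply_moves([
  {"offset": [5.5,0,0],"rotation": [0,0.004,0]},
  {"offset": [6,0,0],"rotation": [0,0,0]},
  {"offset": [6,0,0],"rotation": [0,0,0]},
  {"offset": [6,0,0],"rotation": [0,0,0]},
  {"offset": [6,0,0],"rotation": [0,0,0]},
  {"offset": [6,0,0],"rotation": [0,0,0]},
  {"offset": [6,0,0],"rotation": [0,0,0]},
  {"offset": [6,0,0],"rotation": [0,0,0]},
  {"offset": [6,0,0],"rotation": [0,0,0]},
  {"offset": [6,0,0],"rotation": [0,0,0]},
  {"offset": [6,0,0],"rotation": [0,0,0]},
  {"offset": [6,0,0],"rotation": [0,0,0]},
])

```text
time: 23.65
tool_pos: [0.5916, -0.0294, 0.1299]
tool_rot: [3.139, -0.0, 1.524]
contact_force: [0.8, -3.9, 1.8]
opening: 0.0008
```

Run:
```python
from h import *
fr=np.load('fr.npy')
go(F(fr,(0.005,-.0395,.125)),1.5234); print(observe()['contact_force'])
p=read_camera('scene'); save(p,'s8')
```

```text
pos [ 0.5916 -0.0294  0.1299] rot [ 3.1392e+00 -4.0000e-04  1.5243e+00] open 0.0007773143540193163 off [112.4  -3.4   4.9] rv [ 0.002 -0.     0.001] |d| 112.54903820640662 t 23.65
[ 0.79089852 -3.87662645  1.76806569]
```

View pics/s8.png

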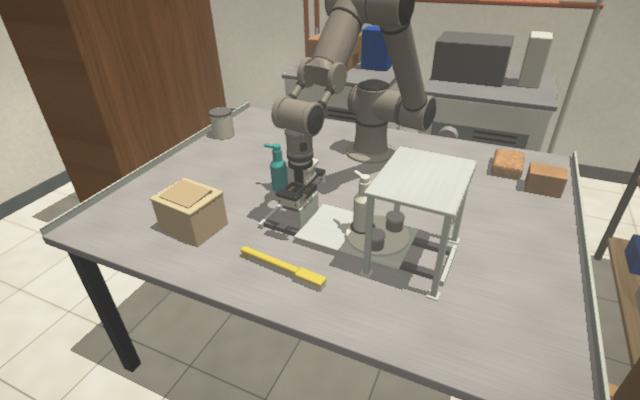

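The bottle stands upright at (361,205) and is moving under the roof. I'll continue.

Emit:
apply_moves([
  {"offset": [3,0,0],"rotation": [0,0,0]},
  {"offset": [4,0,0],"rotation": [0,0,0]},
  {"offset": [5,0,0],"rotation": [0,0,0]},
  {"offset": [6,0,0],"rotation": [0,0,0]},
  {"offset": [6,0,0],"rotation": [0,0,0]},
  {"offset": [6,0,0],"rotation": [0,0,0]},
  {"offset": [6,0,0],"rotation": [0,0,0]},
  {"offset": [6,0,0],"rotation": [0,0,0]},
  {"offset": [6,0,0],"rotation": [0,0,0]},
  {"offset": [6,0,0],"rotation": [0,0,0]},
  {"offset": [6,0,0],"rotation": [0,0,0]},
  {"offset": [5,0,0],"rotation": [0,0,0]},
])

```text
time: 24.7
tool_pos: [0.5948, 0.043, 0.1297]
tool_rot: [3.14, -0.001, 1.525]
contact_force: [0.6, -3.7, 0.6]
opening: 0.0008
```

Run:
```python
from h import *
fr=np.load('fr.npy')
go(F(fr,(0.005,-.0395,.125)),1.5234); print(observe()['contact_force'])
```

```text
pos [0.5948 0.043  0.1297] rot [ 3.1397e+00 -7.0000e-04  1.5245e+00] open 0.0007991651264702867 off [39.9 -3.1  4.7] rv [ 0.002 -0.001  0.001] |d| 40.256193150441355 t 24.7
[ 0.64214465 -3.68031983  0.5978426 ]
```

Emit:
apply_moves([
  {"offset": [4.5,0,0],"rotation": [0,0,0]},
  {"offset": [4,0,0],"rotation": [0,0,0]},
  {"offset": [4,0,0],"rotation": [0,0,0]},
  {"offset": [3.5,0,0],"rotation": [0,0,0]},
  {"offset": [3,0,0],"rotation": [0,0,0]},
  {"offset": [3,0,0],"rotation": [0,0,0]},
  {"offset": [2.5,0,0],"rotation": [0,0,0]},
  {"offset": [2,0,0],"rotation": [0,0,0]},
  {"offset": [2,0,0],"rotation": [0,0,0]},
  {"offset": [1.5,0,0],"rotation": [0,0,0]},
  {"offset": [1.5,0,0],"rotation": [0,0,0]},
])

```text
time: 25.62
tool_pos: [0.5964, 0.0785, 0.1296]
tool_rot: [3.14, -0.001, 1.525]
contact_force: [1.1, -3.1, 2.1]
opening: 0.0007
```

Run:
```python
from h import *
fr=np.load('fr.npy')
go(F(fr,(0.005,-.0395,.125)),1.5234); print(observe()['contact_force'])
```

```text
pos [0.5964 0.0785 0.1296] rot [ 3.1396e+00 -8.0000e-04  1.5248e+00] open 0.00068443606429877 off [ 4.3 -3.2  4.6] rv [ 0.002 -0.001  0.001] |d| 7.082633461698847 t 25.6167
[ 1.1327982  -3.08876075  2.07536922]
```

Emit:
apply_moves([
  {"offset": [1.5,0,0],"rotation": [0,0,0]},
  {"offset": [1.5,0,0],"rotation": [0,0,0]},
  {"offset": [1.5,0,0],"rotation": [0,0,0]},
  {"offset": [1.5,0,0],"rotation": [0,0,0]},
  {"offset": [1.5,0,0],"rotation": [0,0,0]},
])

```text
time: 26.03
tool_pos: [0.5967, 0.0825, 0.1297]
tool_rot: [3.14, 0.006, 1.525]
contact_force: [-0.5, -10.0, 2.4]
opening: 0.0007
```

Emit:
apply_moves([
  {"offset": [1.5,0,0],"rotation": [0,0,0]},
  {"offset": [1.5,0,0],"rotation": [0,0,0]},
  {"offset": [1.5,0,0],"rotation": [0,0,0]},
])

```text
time: 26.28
tool_pos: [0.5967, 0.0827, 0.1298]
tool_rot: [-3.142, 0.013, 1.524]
contact_force: [-0.0, -9.7, 2.5]
opening: 0.0004
```

It is at the home stop: 10 N without motion, at the predicted position. Back off, rise, and check.

Emit:
apply_moves([
  {"offset": [-4,0,0],"rotation": [0,0.013,0]},
  {"offset": [-10,0,0],"rotation": [0,0,0]},
  {"offset": [-15,0,-5],"rotation": [0,0,0]},
  {"offset": [-15,0,-20],"rotation": [0,0,0]},
  {"offset": [-15,0,-30],"rotation": [0,0,0]},
  {"offset": [-15,0,-35],"rotation": [0,0,0]},
  {"offset": [-20,0,-35],"rotation": [0,0,0]},
  {"offset": [-20,0,-30],"rotation": [0,0,0]},
  {"offset": [-15,0,-20],"rotation": [0,0,0]},
  {"offset": [-5,0,-5],"rotation": [0,0,0]},
  {"offset": [0,0,0],"rotation": [0,0,0]},
  {"offset": [0,0,0],"rotation": [0,0,0]},
])

```text
time: 27.28
tool_pos: [0.5865, -0.0566, 0.3111]
tool_rot: [-3.126, -0.01, 1.526]
contact_force: [-1.2, -1.1, -0.2]
opening: 0.0005
```

Run:
```python
from h import *
fr=np.load('fr.npy')
print({k:np.round(v,3) for k,v in observe().items() if k in('time','tool_pos','contact_force','qvel')})
for n in ['scene','top']:
  p=read_camera(n); save(p,n+'9')
  for q in ['push_plate','mark','bottle','flap_bin','grout_brush','scraper_mug']: print(n,q,[(np.round(d['location'],3),round(d['score'],2)) for d in tip_of(q,p)][:2])
  if n=='scene':
    im=cv2.cvtColor(p['img'],cv2.COLOR_RGB2BGR); cv2.imwrite('pics/c9.png',cv2.resize(im[140:300,320:490],None,fx=3.5,fy=3.5,interpolation=cv2.INTER_CUBIC))
```

```text
{'time': np.float64(27.283), 'qvel': array([-0.006,  0.005,  0.015,  0.009, -0.009, -0.002]), 'tool_pos': array([ 0.587, -0.057,  0.311]), 'contact_force': array([-1.211, -1.064, -0.224])}
scene push_plate [(array([0.586, 0.099, 0.067]), 0.93)]
scene mark [(array([0.811, 0.019, 0.002]), 0.62), (array([0.582, 0.286, 0.048]), 0.56)]
scene bottle [(array([0.588, 0.279, 0.05 ]), 0.68)]
scene flap_bin [(array([ 0.742, -0.362, -0.   ]), 0.64)]
scene grout_brush []
scene scraper_mug []
top push_plate [(array([0.587, 0.098, 0.069]), 0.92)]
top mark [(array([0.582, 0.283, 0.044]), 0.49)]
top bottle [(array([ 0.416, -0.214, -0.003]), 0.89), (array([0.584, 0.283, 0.049]), 0.49)]
top flap_bin [(array([ 0.739, -0.362,  0.   ]), 0.79)]
top grout_brush [(array([0.81 , 0.013, 0.001]), 0.85)]
top scraper_mug [(array([0.294, 0.313, 0.002]), 0.63)]
```

View pics/c9.png

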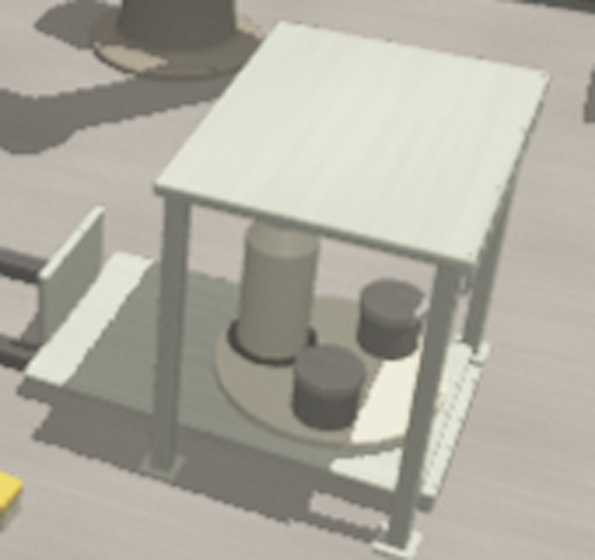

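View pics/top9.png

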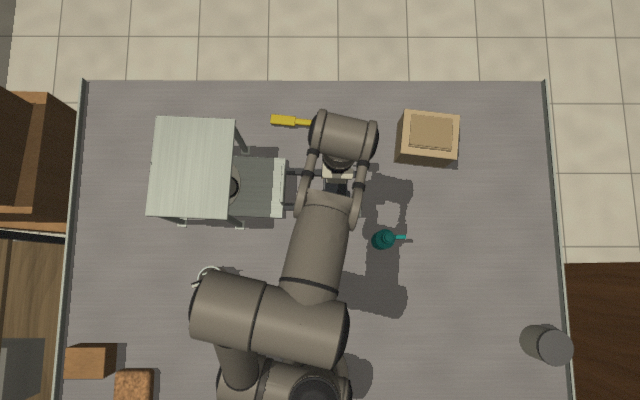

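The plate is at its starting pixels (103,208), the bottle is upright with an even pad rim at (275,340), and the jars are within about 1 px of the start. I'll hand in.

```bash
python3 -c "
from h import *
print(hand_in())"
```

```text
the job is handed in; nothing more can be done
None
```

The job was handed in at about 27 s: the carriage is home and the white bottle is standing on the pad. `hand_in` gives no verdict, so this rests on my own checks.

**What I did:** I pushed the carriage out to its end stop with the closed gripper. I gripped the white bottle by its collar, not the turquoise look-alike, and set it down on the pad with about 5 N. After releasing it, I pushed the carriage home at no more than about 80 mm/s until the stop held at 10 N. Then I backed the arm off clear.

**Last checks:**
- **Carriage:** the push plate is back at its starting pixels, at (0.586, 0.099) as at the start.
- **Bottle:** it is upright, with an even dark rim of pad showing around it. In the last pictures the networks put the bottle at (0.584–0.588, 0.279–0.283) and the pad at (0.582, 0.283–0.286), so they differ by about 2 to 9 mm against the 14 mm limit.
- **Turntable:** the pad is within about 3 mm of where it started. The jars shifted by about 1 pixel, or roughly 0.04 rad.
- **Bystanders:** the bin, brush and mug read within about 5 mm of their starting positions.

**What disagreed:** in the last scene picture the networks missed the brush and the mug and called the brush a "mark". For those two I relied on the top view.

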